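# Open the loaf clamp on the slicing guide

### The arm

A 6-joint arm with a two-finger parallel gripper is mounted at the origin on the work surface. World frame = base frame: x ahead of the robot, y to its left, z up, the work surface at z = 0. Lengths are in mm, angles in degrees, forces in N, time in s.
With the tool pointing down it reaches from about 350 to 850 mm from the base axis. Payload 8.1 kg.
Tool frame: the origin (TCP) lies between the finger pads; the fingertips stand 22 mm ahead of it and the grasp point (between the pads) lies 3 mm ahead of it; z points along the fingers, y is the line along which they close (so a half turn about z gives the same grasp; the last joint's range is limited). The gripper opens to 85 mm and grips with 20 to 120 N. Pads are 22 mm wide; open, the fingers measure 114 mm over their backs; the gripper's body (76 mm by 85 mm) begins 54 mm behind the grasp point. The pads swing forward as they close: fully open they stand 13 mm farther back than shut.
Start: joints at [-76.742, 7.471, 85.268, -0, 87.261, -4.893], TCP at [186.937, -570.14, 253.292] pointing down, gripper open.
Joint ranges: [-169.43, 169.43], [-51.17, 129.36], [1.28, 143.12], [-76.62, 256.62], [0, 156.53], [-152.29, 152.29]. Speed limits (degrees/s): [136.94, 136.94, 159.86, 180, 180, 180].

### API

Orientations are given as [roll, pitch, yaw] about the fixed x, y, z axes, in that order (R = Rz(yaw) Ry(pitch) Rx(roll)).
In Python, from bench import r, vision gives the robot as it stands.
- The arm moves only by the tool step_arm, never from a script. Its argument "targets" is a list that holds one entry, the list of rows, each a list of 6 numbers: the shift along the world's x, y, z in mm, then the turn, a rotation vector about the world's x, y, z in rad. In form: [[[x, y, z, rx, ry, rz], ...]]. A call has 1 to 12 rows; each row is the pose to reach, as a shift and turn from the pose commanded when the call began; what a row does not reach only later rows make up. A row lasts 1/12 s, in which the tool goes at most 41.7 mm and 7.16 degrees, less where a joint would pass 70% of its speed; a pose out of reach is approached as far as the arm can. A call with a gripper value outside its range is refused whole. "fingers" is the gripper's target within -1 to 1 (shut at 1, half-way at 0, fully open at -1), set as the call begins (left out, the last holds). The fingers move at their own pace and stop on an object; "newtons" is the grip in N (left out, the last holds). Time passes only in rows, so rows that repeat a pose let the fingers close. It gives the time, the measured TCP pose, the force, the opening and the grip force at its end, in the units of the state.
- r.sense(): the state, without advancing time (a new reading comes with each control period).
- vision.snapshot(name): name is "scene" or "side" or "wrist"; returns a dict with "img" (420x560x3 uint8, blue, green, red), "mtx" (3x3 intrinsics, pixels), "D" ([k1, k2, p1, p2, k3] as OpenCV has them; the pictures are not rectified), "eye" and "attitude" of the camera in the world. Camera axes: x right, y up, looking along -z (the intrinsics and any distortion apply to the point x, -y, -z); pixel columns grow to the right and rows downward; lengths in mm; the calibration is good to about 2 mm. A picture is of the moment at which its call begins. There is no depth.
- r.hand_in(): hands the job in; it is judged then, once.
The state is a dict: "time": time; "joint_pos": joint angles; "qd": joint speeds; "joint_efforts": joint torques, N m; "tool_pos": TCP position; "tcp_rot": TCP orientation; "ft_force": force on the tool from outside, world axes, zero at the start; "wrist_torque": the same for the moment, N m; "finger_gap": finger opening in mm; "grip_force": force on a finger pad.
Only numpy, scipy, OpenCV 4.12 (cv2) and the standard library are available. Lean on these libraries where they do the work, as an engineer would, in place of code of your own. Each camera call takes 0.05 s, during which the arm holds its last target. There are 200 camera calls.

### The job

Free the loaf in the slicing guide: press the orange ratchet release tab on the blue sliding jaw down with the fingertips and, keeping it down, push the jaw back along its bar, away from the loaf, until it is fully back at its stop by the end block; then let the tab spring up. Only press and push: leave the loaf lying where it is, and do not disturb or lift anything else on the bench.

Things in the scene. Friction and masses are not known exactly. Their poses are not given: they have to be found in the camera images.
- guide: loaf-slicing guide fixed to the bench: white plate 10 mm thick, 140 (x) by 390 mm (y -185 to +205), with end fence at -y, wooden bed, notched steel bar along y (24 mm wide, top 40 mm above the bench) and end block (60 mm high) at +y. Origin on the bench near the plate's middle, z up. +y runs along the bar from loaf to end block: the way the jaw is pushed back.
- jaw (a joint): place of the blue sliding jaw on the bar, m: 0 = forward, all but touching the loaf; 0.130 = fully back, at its stop by the end block. Ratchet teeth (8 mm pitch) stop it going back while the tab is up, with up to 8 mm of play; keep the tab down until about 0.11, where the teeth end. Released, it slides against 2.5 N of friction and stays where it is left.
- release (a joint): how far the orange release tab is pressed down, m: 0 = up (to 0.0045 while the pawl rides on a tooth), 0.010 = fully down. Sprung up: 2.4 N to start it, 6.4 N fully down. Teeth are clear from about 0.0045 on; 0.008 is a good depth to slide at.
- tab_top (a point): centre of the top of the orange release tab, riding with the jaw. Tab level, 52 (x) by 56 mm (y), top 62 mm above the bench when up. It lies in a pocket of the blue jaw, 62 mm long in y and open at both x sides, between the front plate (towards the loaf, -y, top 89 mm above the bench) and the back lip (+y). Axes as the guide's.
- lip_face (a point): middle of the upright face of the jaw's blue back lip that looks into the pocket (-y), 78 mm above the bench and 31 mm in +y from the tab's centre; lip 66 mm wide, 12 mm thick, top 91 mm above the bench. A finger in the pocket pushes this face towards +y to slide the jaw back; then lift straight off, as a pressed tab is dragged along by the finger. Axes as the guide's.
- loaf_center (a point): centre of the small brown loaf that lies loose on the bed between fence and jaw, 75 mm (x) by 122 mm (y), 65 mm high, its top 93 mm above the bench.
- loaf: the same loaf; origin in the middle of its underside
- roll_a: round bread roll, 74 mm wide, 42 mm high, on the bench on the robot's side of the guide; origin in the middle of its underside; not to be disturbed
- roll_b: round bread roll, 74 mm wide, 42 mm high, on the bench to the robot's right; origin in the middle of its underside; not to be disturbed
- scraper: dough scraper lying flat on the bench beyond the guide, steel blade and dark wooden grip, 93 x 115 mm, 14 mm high; origin in the middle of its underside; not to be disturbed
- jar: glass jar with a red cap, 64 mm wide, 85 mm high, on the bench beyond the guide; origin in the middle of its underside; not to be disturbed
- cup: steel measuring cup, 76 mm wide, 75 mm high, on the bench to the robot's left; origin in the middle of its underside; not to be disturbed
- tin: empty dark steel loaf tin, 90 x 170 mm, 60 mm high, on the bench to the robot's left; origin in the middle of its underside; not to be disturbed
- brush: pastry brush lying on the bench to the robot's right, about 200 mm long; not to be disturbed
Things that resemble listed ones, but are neither listed nor needed, are in the scene too. Leave any turquoise look-alike of the loaf alone.

How it is judged:
By the outcome, as a careful person would: the job done as asked, in the order asked, and still so for the second after the job is handed in, with the robot touching nothing.
It also fails if it takes over 35 s, if anything falls off the work surface, if the arm or the gripper's body presses on something with over 40 N, if the wrist force passes 120 N, or if a joint passes its speed limit or range.

## Working session

There is one attempt and no reset: what is moved stays moved. The work goes in short steps, Python scripts to look and compute and a tool call to move; the robot and the scene stay as the last step left them, time stands still between calls to the robot, and variables do not carry over. Pictures are saved under pics/ and viewed, at most 10 in all, crops included, and the job is handed in when it is done.

Besides the shell and the picture viewer there is one more tool, called after "Request:" as name(argument=value, ...) on one line, values as JSON. step_arm: Moves the arm, as the interface text tells. Its arguments: {"type":"object","properties":{"targets":{"type":"array"},"fingers":{"type":"number"},"newtons":{"type":"number"}},"required":["targets"]}

```bash
ls; mkdir -p pics; cat > h.py <<'E'
import numpy as np, cv2, pickle
def load(n): return pickle.load(open(f'pics/{n}.pkl','rb'))
def ray(s,px):
    p=cv2.undistortPoints(np.array([[px]],float),np.array(s['mtx'],float),np.array(s['D'],float))[0,0]
    d=R(s)@np.array([p[0],-p[1],-1.]); return np.array(s['eye'],float),d/np.linalg.norm(d)
def R(s):
    a=np.array(s['attitude'],float)
    if a.shape==(3,3): return a
    from scipy.spatial.transform import Rotation as Ro
    return Ro.from_euler('xyz',a,degrees=True).as_matrix()
def onz(s,px,z):
    o,d=ray(s,px); return o+d*(z-o[2])/d[2]
E
python3 - <<'E'
from bench import r,vision
import cv2,pickle
for n in("scene","side"):
    s=vision.snapshot(n); pickle.dump(s,open(f'pics/{n}.pkl','wb')); cv2.imwrite(f'pics/{n}.png',s['img']); print(n,s['eye'],s['attitude'],s['mtx'],s['D'])
print(r.sense())
E
```

```text
pics
scene [1716.06235873 -172.18100455 1348.15530176] [44.48198903 -0.4678666  83.28358225] [[529.10392499   0.         280.18001885]
 [  0.         529.10392499 207.91383458]
 [  0.           0.           1.        ]] [-0.00505329  0.          0.          0.          0.        ]
side [-75.8835247  858.89422871 971.77021531] [  50.68843798   -0.26239913 -147.05803462] [[425.19095919   0.         275.80509531]
 [  0.         425.19095919 205.51748506]
 [  0.           0.           1.        ]] [-0.07342332  0.          0.          0.          0.        ]
{'time': 0.1, 'joint_pos': array([-7.67409223e+01,  7.51227475e+00,  8.53225581e+01,  2.22061918e-03,
        8.72621118e+01, -4.89275498e+00]), 'qd': array([-0.00035373, -0.06914186, -0.27070841,  0.03148933, -0.09438978,
       -0.0171424 ]), 'joint_efforts': array([ 1.07138032e-03, -5.70954680e+01, -5.01942015e+01, -2.00200639e-04,
        8.06547760e-03,  3.79080029e-05]), 'tool_pos': array([ 186.85346807, -569.68217761,  252.33834829]), 'tcp_rot': array([-1.79903598e+02, -1.04783119e-02,  1.81517159e+01]), 'ft_force': array([ 0.05058339,  0.03527464, -0.63852319]), 'wrist_torque': array([-0.00036072,  0.00631304, -0.05581566]), 'grip_force': 0.0, 'finger_gap': 85.29411042594924}
```

View pics/scene.png

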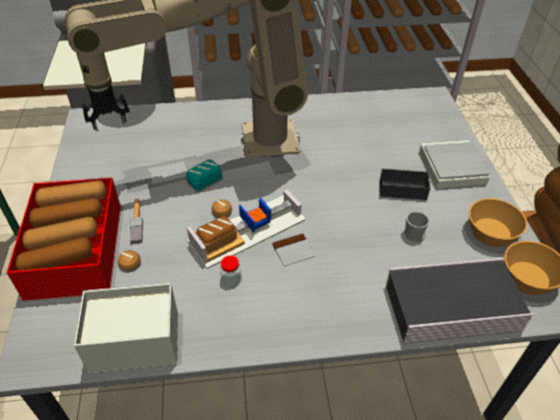

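View pics/side.png

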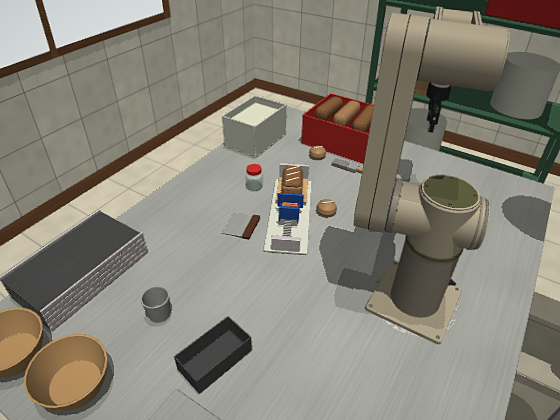

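Scene: the guide runs from the fence at (196,242) to the end block at (291,202), with the blue jaw and orange tab at (257,215), the loaf at (216,234), roll_a at (221,208) and the jar at (230,268). Side: the tab is at (290,205) and the end block at (286,243).
Orange look-alikes in the scene view are the tab (257,215), the wooden bed edge (225,247) and the brush handle (137,207). The tab is the one inside the blue jaw, so I'll check it in a crop.

```bash
python3 - <<'E'
from h import *
a=load('scene');b=load('side')
c1=cv2.resize(a['img'][180:275,180:310],None,fx=5,fy=5,interpolation=cv2.INTER_CUBIC)[:, :]
c2=cv2.resize(b['img'][155:260,225:345],None,fx=5,fy=5,interpolation=cv2.INTER_CUBIC)
h=min(len(c1),len(c2)); c=np.hstack([c1[:h],c2[:h]]); c=cv2.resize(c,None,fx=.63,fy=.63); cv2.imwrite('pics/crop.png',c); print(c.shape)
for s,(x0,y0,x1,y1) in((a,(230,190,285,235)),(b,(265,180,315,225))):
    hsv=cv2.cvtColor(s['img'],cv2.COLOR_BGR2HSV)
    for nm,lo,hi in(('or',(4,190,150),(14,255,255)),('bl',(105,130,50),(125,255,255))):
        m=cv2.inRange(hsv,lo,hi); k=np.zeros_like(m);k[y0:y1,x0:x1]=m[y0:y1,x0:x1]
        n,l,st,ce=cv2.connectedComponentsWithStats(k)
        for i in range(1,n):
            if st[i,4]>8: print(nm,st[i],ce[i],onz(s,ce[i],62))
E
```

```text
(299, 788, 3)
or [249 208  17  14 131] [257.22900763 214.33587786] [484.47636408 -94.34533083  62.        ]
bl [239 198  32  34 363] [256.01101928 216.01928375] [491.82535154 -99.08424682  62.        ]
or [283 203  14   4  38] [289.36842105 204.10526316] [ 490.45055932 -107.3921628    62.        ]
bl [278 193  25  29 508] [289.42716535 205.45866142] [ 486.49289817 -101.32040338   62.        ]
```

View pics/crop.png

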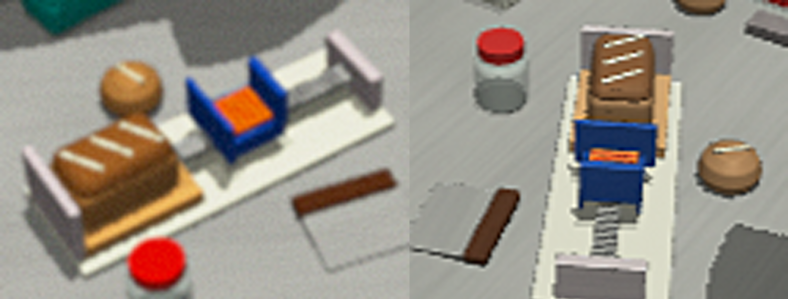

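The crop shows the orange tab in the blue jaw's pocket, with the end block on the robot's left (+y). Next is the guide's direction.

```bash
python3 - <<'E'
from h import *
a=load('scene');b=load('side')
P=lambda s,q,z:onz(s,q,z)[:2].round(1)
f=lambda x,y:(180+x/3.15,180+y/3.15); g=lambda x,y:(225+(x-409.5)/3.15,155+y/3.15)
A,B=P(a,f(85,272),10),P(a,f(392,122),10); d=B-A; print('plate +x edge scene',A,B,np.linalg.norm(d),np.degrees(np.arctan2(-d[0],d[1])))
for n,p in(('lip ends z91',(f(253,60),f(285,93))),('front ends z89',(f(190,82),f(234,135)))):
    A,B=[P(a,q,90) for q in p]; d=B-A; print(n,A,B,np.linalg.norm(d),np.degrees(np.arctan2(d[1],d[0])))
A,B=[P(a,q,60) for q in(f(333,36),f(381,80))];d=B-A;print('block',A,B,np.degrees(np.arctan2(d[1],d[0])))
E
```

```text
plate +x edge scene [ 646.5 -270.6] [473.7  70.1] 382.016138402555 26.893716876263024
lip ends z91 [441.  -79.4] [494.  -50.4] 60.41522986797286 28.686147573739447
front ends z89 [ 466.8 -148.9] [ 548.4 -108.8] 90.92067971589299 26.170497200790326
block [382.2  15.1] [456.6  58.5] 30.256437163529252
```

Request:
step_arm(targets=[[[35,55,0,0,0,0.02],[70,110,0,0,0,0.05],[105,165,0,0,0,0.08],[140,220,0,0,0,0.1],[162,255,0,0,0,0.12],[184,290,0,0,0,0.14],[206,325,0,0,0,0.155],[228,360,0,0,0,0.155],[250,395,0,0,0,0.155],[272,430,0,0,0,0.155],[290,460,0,0,0,0.155],[299,473,0,0,0,0.155]]], fingers=1, newtons=40)

```text
time: 1.1
tool_pos: [454.5, -145.4, 253.1]
tcp_rot: [-180.0, 0.0, 27.0]
ft_force: [0.5, -0.9, -0.3]
finger_gap: -0.2
grip_force: 0.0
```

```bash
python3 - <<'E'
from bench import r,vision
import cv2,pickle
for n in("wrist","scene"):
    s=vision.snapshot(n); pickle.dump(s,open(f'pics/{n}1.pkl','wb')); cv2.imwrite(f'pics/{n}1.png',s['img'])
    print(s['eye'],s['attitude'])
t=r.sense(); print({k:t[k] for k in('time','tool_pos','tcp_rot','ft_force','finger_gap')})
E
```

```text
[ 523.53793938 -110.18225184  374.55528062] [-1.76739628e+01  3.96140472e-03 -6.29815876e+01]
[1716.06235873 -172.18100455 1348.15530176] [44.48198903 -0.4678666  83.28358225]
{'time': 1.2, 'tool_pos': array([ 456.18529193, -142.15584389,  252.98304274]), 'tcp_rot': array([-1.79903285e+02, -8.68055248e-02,  2.74171604e+01]), 'ft_force': array([-0.13855596, -0.25167482,  0.52642104]), 'finger_gap': 0.12704539455849118}
```

View pics/wrist1.png

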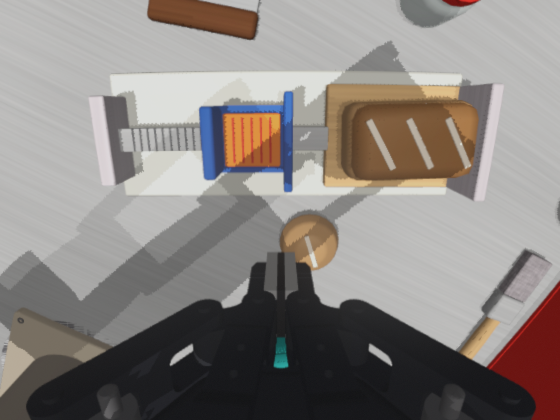

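The wrist view shows the tab at (252,140) in the jaw's pocket, the lip at (209,143), the front plate at (288,140), the end block at (108,140) and the loaf at (412,140).

```bash
cat > m.py <<'E'
from h import *
import sys
def guide(s):
    m=cv2.inRange(cv2.cvtColor(s['img'],cv2.COLOR_BGR2HSV),(3,170,120),(16,255,255)); m[:80]=0;m[200:]=0;m[:,320:]=0
    m=cv2.morphologyEx(m,cv2.MORPH_CLOSE,np.ones((7,7))); c=max(cv2.findContours(m,0,2)[0],key=cv2.contourArea); 
    return cv2.minAreaRect(c)
if __name__=='__main__':
    s=load('wrist1'); q=guide(s); print(q); print('tab',onz(s,q[0],62).round(1))
    P=lambda p,z:onz(s,p,z)[:2]
    for n,p1,p2,z in(('plate top',(462,74),(112,74),10),('plate bot',(445,193),(127,194),10),('tab top',(280,112),(224,112),62),('tab bot',(281,167),(224,167),62)):
        A,B=P(p1,z),P(p2,z);d=B-A;print(n,A.round(1),B.round(1),np.linalg.norm(d).round(1),np.degrees(np.arctan2(-d[0],d[1])).round(2))
    for n,p,z in(('lip in face top',(215,143),91),('lip back top',(202,143),91),('front in top',(284,140),89),('block inner top',(113,140),60),('block outer',(92,140),60),('fence',(499,140),60)): print(n,P(p,z).round(1))
E
python3 m.py
```

```text
((251.5, 139.5), (54.99999237060547, 50.99999237060547), -0.0)
tab [483.3 -99.1  62. ]
plate top [ 647.4 -271. ] [472.4  71.2] 384.3 27.09
plate bot [ 526.4 -332.4] [350.3  10. ] 385.1 27.21
tab top [ 518.8 -112. ] [494.8 -64.5] 53.3 26.81
tab bot [ 472.2 -136.9] [446.5 -86.2] 56.8 26.93
lip in face top [469.6 -72.5]
lip back top [464.4 -62.1]
front in top [ 499.4 -125.9]
block inner top [420.8  24.8]
block outer [411.2  44.6]
fence [ 597.9 -320.2]
```

Request:
step_arm(targets=[[[12,26,-10,0,0,0],[23.5,50,-30,0,0,0],[23.5,50,-65,0,0,0],[23.5,50,-100,0,0,0],[23.5,50,-130,0,0,0],[23.5,50,-145,0,0,0],[23.5,50,-155,0,0,0],[23.5,50,-155,0,0,0],[23.5,50,-155,0,0,0]]])

```text
time: 1.95
tool_pos: [477.6, -97.8, 98.6]
tcp_rot: [-180.0, 0.0, 27.0]
ft_force: [0.6, -0.9, 0.9]
finger_gap: -0.2
grip_force: 0.0
```

```bash
python3 - <<'E'
from bench import r,vision
import cv2,pickle,numpy as np
s=vision.snapshot('wrist'); pickle.dump(s,open('pics/wrist2.pkl','wb'))
w=s['img'];t=vision.snapshot('scene')['img'][180:270,190:310]; t=cv2.resize(t,None,fx=2,fy=2)
cv2.imwrite('pics/w2.png',np.hstack([w,cv2.copyMakeBorder(t,0,240,0,0,0)]))
t=r.sense(); print({k:t[k] for k in('time','tool_pos','tcp_rot','ft_force','finger_gap')})
u=np.array([-.454,.891]);print((t['tool_pos'][:2]-[483.3,-99.1])@u,(t['tool_pos'][:2]-[483.3,-99.1])@[.891,.454])
E
```

```text
{'time': 2.05, 'tool_pos': array([478.78565474, -98.10286357, 100.05563829]), 'tcp_rot': array([ 1.79888513e+02, -1.10474122e-01,  2.70157796e+01]), 'ft_force': array([-0.75815037,  0.50691622,  1.04877223]), 'finger_gap': 0.24753070192005516}
2.937961307111018 -3.56958169069503
```

View pics/w2.png

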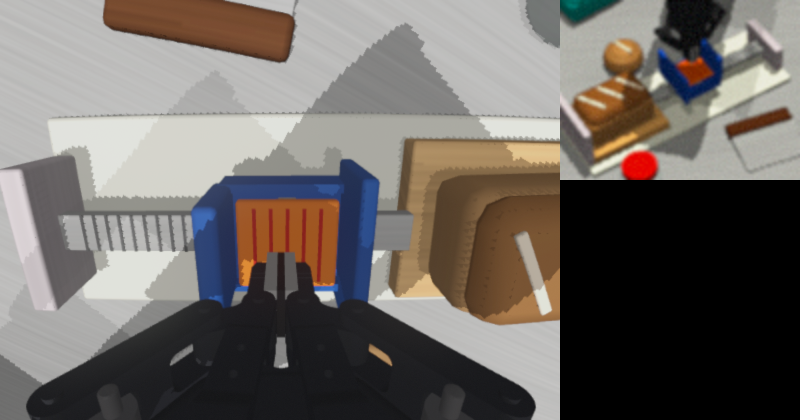

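Fingers are in the pocket over the tab, between the lip (215,240) and the front plate (355,230). Pressing down gently.

Request:
step_arm(targets=[[[0.5,6,-3,0,0,0],[0.5,6,-7,0,0,0],[0.5,6,-11,0,0,0],[0.5,6,-14,0,0,0],[0.5,6,-17,0,0,0],[0.5,6,-18,0,0,0],[0.5,6,-18,0,0,0],[0.5,6,-18,0,0,0]]])

```text
time: 2.72
tool_pos: [478.0, -91.5, 80.4]
tcp_rot: [-180.0, 0.0, 27.0]
ft_force: [-0.5, 1.7, 1.9]
finger_gap: -0.1
grip_force: 1.2
```

Request:
step_arm(targets=[[[0,0,-2,0,0,0],[0,0,-4,0,0,0],[0,0,-4.5,0,0,0],[0,0,-4.5,0,0,0],[0,0,-4.5,0,0,0]]])

```text
time: 3.13
tool_pos: [478.2, -91.5, 75.9]
tcp_rot: [180.0, -0.0, 27.0]
ft_force: [-2.6, 1.1, 4.3]
finger_gap: -0.0
grip_force: 2.6
```

```bash
python3 - <<'E'
from bench import r,vision
import cv2,pickle,numpy as np
s=vision.snapshot('wrist');cv2.imwrite('pics/w3.png',s['img'])
for i in range(4):
    t=r.sense(); print(t['time'],t['tool_pos'].round(1),t['ft_force'].round(2)); vision.snapshot('scene')
E
```

```text
3.1833 [478.2 -91.5  75.9] [-1.54  0.77  5.53]
3.2333 [478.3 -91.5  76. ] [-2.15  0.58  4.79]
3.2833 [478.2 -91.5  76. ] [-2.21  1.39  5.07]
3.3333 [478.3 -91.5  76. ] [-1.68  1.76  4.82]
```

View pics/w3.png

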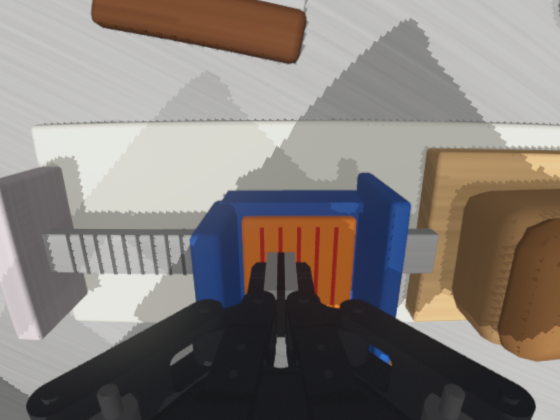

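Request:
step_arm(targets=[[[0,0,-1.5,0,0,0],[0,0,-1.5,0,0,0],[-1,2,-1.5,0,0,0],[-2,4,-1.5,0,0,0],[-3,6,-1.5,0,0,0],[-4,8,-1.5,0,0,0],[-5,10,-1.5,0,0,0],[-6,12,-1.5,0,0,0],[-7,14,-1.5,0,0,0],[-8,16,-1.5,0,0,0],[-9,18,-1.5,0,0,0],[-10,20,-1.5,0,0,0]]])

```text
time: 4.38
tool_pos: [468.6, -72.5, 74.9]
tcp_rot: [179.9, -0.0, 27.0]
ft_force: [-0.8, -3.7, 4.9]
finger_gap: 0.1
grip_force: 2.8
```

```bash
python3 - <<'E'
from bench import r,vision
import cv2,pickle,numpy as np
s=vision.snapshot('wrist');cv2.imwrite('pics/w4.png',s['img'])
for i in range(4):
    t=r.sense(); print(t['time'],t['tool_pos'].round(1),t['ft_force'].round(2)); vision.snapshot('scene')
E
```

```text
4.4333 [468.4 -72.1  74.8] [-0.79 -2.86  5.55]
4.4833 [468.5 -72.2  74.8] [-2.54 -2.36  6.7 ]
4.5333 [468.5 -72.2  74.8] [-1.24 -2.06  6.28]
4.5833 [468.5 -72.1  74.8] [-1.37 -2.4   5.79]
```

View pics/w4.png

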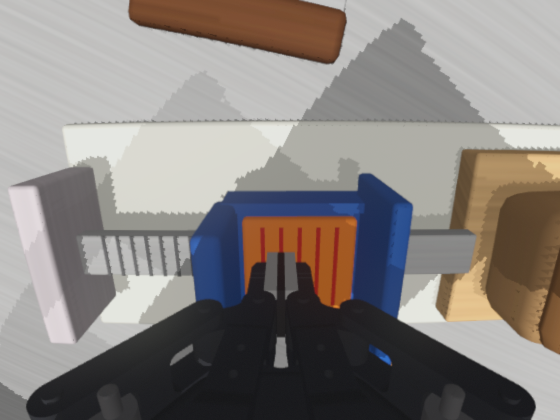

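The jaw moved with the pressed tab by about 21 mm: the end block is nearer, and the pocket is unchanged relative to the fingers. Continuing.

Request:
step_arm(targets=[[[-2,4,0,0,0,0],[-4,8,0,0,0,0],[-6,12,0,0,0,0],[-8,16,0,0,0,0],[-10,20,0,0,0,0],[-12,24,0,0,0,0],[-14.5,28,0,0,0,0],[-16.5,32,0,0,0,0],[-18.5,36,0,0,0,0],[-20.5,40,0,0,0,0],[-22.5,44,0,0,0,0],[-24.5,48,0,0,0,0]]])

```text
time: 5.63
tool_pos: [444.4, -24.2, 75.0]
tcp_rot: [179.9, -0.1, 27.0]
ft_force: [-0.7, -3.0, 5.7]
finger_gap: -0.0
grip_force: 2.8
```

Request:
step_arm(targets=[[[-1,2,0,0,0,0],[-2,4,0,0,0,0],[-3,6,0,0,0,0],[-4,8,0,0,0,0],[-5,10,0,0,0,0],[-6,12,0,0,0,0],[-7,14,0,0,0,0],[-8,16,0,0,0,0]]])

```text
time: 6.3
tool_pos: [436.2, -8.2, 74.9]
tcp_rot: [179.9, -0.0, 27.0]
ft_force: [-1.2, -3.9, 5.1]
finger_gap: 0.0
grip_force: 2.8
```

```bash
python3 - <<'E'
from bench import r,vision
import cv2,pickle,numpy as np
s=vision.snapshot('wrist');cv2.imwrite('pics/w5.png',s['img'])
for i in range(4):
    t=r.sense(); print(t['time'],t['tool_pos'].round(1),t['ft_force'].round(2)); vision.snapshot('scene')
E
```

```text
6.35 [436.   -7.9  74.8] [-1.5  -2.34  5.2 ]
6.4 [436.1  -8.   74.8] [-1.97 -1.49  5.41]
6.45 [436.1  -8.   74.8] [-2.37 -2.21  5.82]
6.5 [436.1  -8.   74.8] [-1.54 -1.81  6.16]
```

View pics/w5.png

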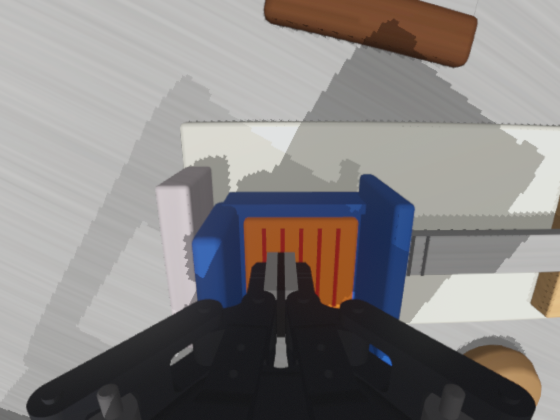

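The jaw is now almost at the end block (lip at (215,250), block at (185,240)). The fingers still need to slide about 12 mm to reach the lip.

Request:
step_arm(targets=[[[-0.5,1,0,0,0,0],[-1,2,0,0,0,0],[-1.5,3,0,0,0,0],[-2,4,0,0,0,0],[-2.5,5,0,0,0,0],[-3,6,0,0,0,0],[-3.5,7,0,0,0,0],[-4,8,0,0,0,0]]])

```text
time: 7.22
tool_pos: [433.0, -0.3, 75.3]
tcp_rot: [179.8, -0.1, 27.0]
ft_force: [1.3, -2.6, 4.9]
finger_gap: -0.1
grip_force: 2.7
```

Request:
step_arm(targets=[[[-0.5,1,0,0,0,0],[-1,2,0,0,0,0],[-1.3,2.6,0,0,0,0],[-1.3,2.6,0,0,0,0]]])

```text
time: 7.55
tool_pos: [431.8, 2.4, 75.3]
tcp_rot: [179.8, -0.1, 27.0]
ft_force: [0.6, -2.7, 5.4]
finger_gap: -0.2
grip_force: 3.2
```

Request:
step_arm(targets=[[[-0.5,0.9,0,0,0,0],[-0.9,1.8,0,0,0,0],[-0.9,1.8,0,0,0,0]]])

```text
time: 7.8
tool_pos: [431.7, 2.6, 75.5]
tcp_rot: [179.6, -0.2, 27.0]
ft_force: [6.5, -13.0, 1.6]
finger_gap: 0.0
grip_force: 9.2
```

Request:
step_arm(targets=[[[-0.5,0.9,0,0,0,0],[-0.9,1.8,0,0,0,0],[-0.9,1.8,0,0,0,0]]])

```text
time: 8.05
tool_pos: [431.6, 2.8, 75.6]
tcp_rot: [179.4, -0.2, 27.0]
ft_force: [11.6, -23.3, -5.5]
finger_gap: 0.0
grip_force: 15.3
```

```bash
python3 - <<'E'
from bench import r,vision
import cv2,pickle,numpy as np
s=vision.snapshot('wrist');cv2.imwrite('pics/w6.png',s['img'])
for i in range(3):
    t=r.sense(); print(t['time'],t['tool_pos'].round(1),t['ft_force'].round(2)); vision.snapshot('scene')
E
```

```text
8.1 [431.6   2.8  75.6] [ 11.35 -23.53  -4.95]
8.15 [431.6   2.8  75.6] [ 11.6  -23.16  -4.87]
8.2 [431.7   2.8  75.6] [ 10.95 -22.14  -4.59]
```

View pics/w6.png

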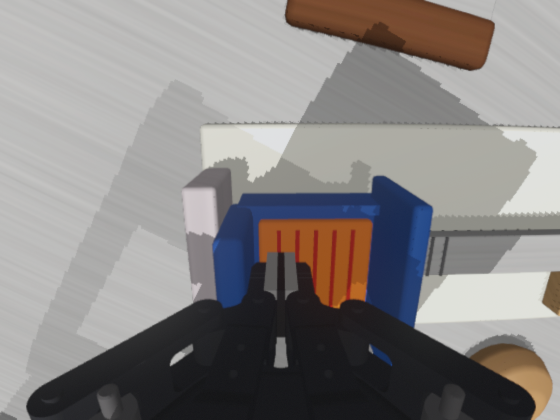

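The jaw is firm against its stop: about 25 N with no further motion. I'll relieve most of the elastic push, then lift straight off.

Request:
step_arm(targets=[[[0.6,-1.2,0,0,0,0],[1.2,-2.4,0,0,0,0],[1.2,-2.4,0,0,0,0]]])

```text
time: 8.5
tool_pos: [431.7, 2.5, 75.4]
tcp_rot: [179.7, -0.2, 27.0]
ft_force: [4.2, -7.0, 4.1]
finger_gap: -0.2
grip_force: 7.4
```

Request:
step_arm(targets=[[[0,0,2,0,0,0],[0,0,5,0,0,0],[0,0,9,0,0,0],[0,0,14,0,0,0],[0,0,22,0,0,0],[0,0,40,0,0,0],[0,0,65,0,0,0],[0,0,95,0,0,0],[0,0,125,0,0,0],[20,-40,145,0,0,0],[20,-40,145,0,0,0],[20,-40,145,0,0,0]]])

```text
time: 9.5
tool_pos: [451.4, -37.6, 221.0]
tcp_rot: [179.8, -0.2, 26.9]
ft_force: [0.2, -0.9, 0.1]
finger_gap: -0.0
grip_force: 0.0
```

```bash
python3 - <<'E'
from bench import r,vision
import cv2,pickle,numpy as np
s=vision.snapshot('wrist');a=vision.snapshot('scene')['img'][180:280,110:310]
w=cv2.resize(s['img'],(460,345)); c=cv2.resize(a,(340,170))
cv2.imwrite('pics/w7.png',np.hstack([w,cv2.copyMakeBorder(c,0,175,0,0,0)])); pickle.dump(s,open('pics/wrist7.pkl','wb'))
t=r.sense(); print(t['time'],t['tool_pos'].round(1),t['ft_force'].round(2))
E
```

```text
9.6 [449.2 -35.7 218.3] [-0.29 -0.24 -0.31]
```

View pics/w7.png

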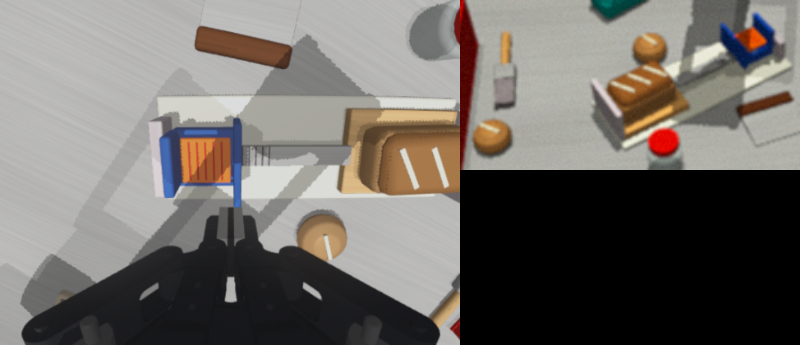

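The jaw is back against the end block (lip at (168,165) beside the block at (157,160)) and the tab is up. The loaf, rolls and other items are where they were, and the gripper is clear.

```bash
python3 -c "
from bench import r
print(r.hand_in())"
```

```text
the job is handed in; nothing more can be done
None
```

The jaw is fully back at its stop by the end block, the tab was released (up in the last picture), the loaf and the other items look undisturbed, and the job is handed in at about 9.6 s.

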